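Fit the idler and hold the sander's belt tensioner back

ROBOT

A 6-joint arm with a two-finger parallel gripper is mounted at the origin on the work surface. World frame = base frame: x ahead of the robot, y to its left, z up, the work surface at z = 0. Lengths are in m, angles in rad, forces in N, time in s.
With the tool pointing down it reaches from about 0.35 to 0.775 m from the base axis. Payload 7.3 kg.
Tool frame: the origin (TCP) lies at the centre of the arm's flange, where the gripper is bolted on; the fingertips stand 178 mm ahead of it and the grasp point (between the pads) lies 159 mm ahead of it; z points along the fingers, y is the line along which they close (so a half turn about z gives the same grasp; the last joint's range is limited). The gripper opens to 92 mm and grips with 3 to 60 N. Pads are 19 mm wide; open, the fingers measure 130 mm over their backs; the gripper's body (75 mm by 190 mm) begins 47 mm behind the grasp point.
Start: joints at [1.087, 0.342, 1.524, -0, 1.275, -0.146], TCP at [0.174, 0.495, 0.405] pointing down, gripper open.
Joint ranges: [-2.53, 2.53], [-0.77, 2.02], [0.04, 2.7], [-1, 4.14], [0.28, 2.66], [-3.11, 3.11]. Speed limits (rad/s): [2.57, 2.57, 3.14, 3.14, 3.14, 3.14].

INTERFACE

Orientations are given as [roll, pitch, yaw] about the fixed x, y, z axes, in that order (R = Rz(yaw) Ry(pitch) Rx(roll)).
In Python, from cell import robot, optics gives the robot as it stands (robot), with the cameras (optics).
- The arm moves only by the tool creep_tool, called after "Emit:" by a JSON object that holds its "name" and its "arguments". Schema: {"type":"object","properties":{"moves":{"type":"array","items":{"type":"array","items":{"type":"number"},"minItems":6,"maxItems":6},"minItems":1,"maxItems":8},"finger_gap":{"type":"number"},"clamp_n":{"type":"number"},"only":{"type":"string"},"quiet":{"type":"boolean"},"lines":{"type":"string"}},"required":["moves"],"additionalProperties":false}. moves is a list of rows, 1 to 8 of them, each of 6 numbers: dx, dy, dz in m, then a rotation vector rx, ry, rz in rad; each row shifts and turns the commanded pose from where the row before left it, along the tool's axes as they then stand; what a row does not reach is not made up. A row lasts 1/12 s, in which the tool goes at most 0.0417 m and 0.125 rad, less where a joint would pass 70% of its speed; a pose out of reach is approached as far as the arm can. finger_gap is the finger opening in m, set as the call begins (left out keeps the last). The fingers move at their own pace and stop on an object; clamp_n is the grip in N (left out, the last holds). Time passes only in rows, so rows that do not move let the fingers close. The tool returns the time, the measured TCP pose, the force, the opening and the grip force at its end. only (a regular expression) keeps the lines of the reply that match it, lines (a string "A,B") keeps lines A to B, and quiet returns only ok. Input that does not fit is refused with a message, and nothing moves.
- robot.observe(): the state, without advancing time (a new reading comes with each control period).
- optics.read_camera(name): name is "scene" or "side" or "wrist"; returns a dict with "image" (384x512x3 uint8, red, green, blue), "fx", "fy", "cx", "cy" (pixels), "pose" (4x4, takes a point from camera to world coordinates). Camera axes: x right, y down, z forward; pixel columns grow to the right and rows downward; lengths in m; the calibration is good to about 2 mm. A picture is of the moment at which its call begins. There is no depth.
- robot.hand_in(): hands the job in; it is judged then, once.
The state is a dict: "time": time; "qpos": joint angles; "qvel": joint speeds; "joint_efforts": joint torques, N m; "tool_pos": TCP position; "tool_rot": TCP orientation; "contact_force": force on the tool from outside, world axes, zero at the start; "torque": the same for the moment, N m; "opening": finger opening in m; "grip_force": force on a finger pad.
Only numpy, scipy, OpenCV 4.12 (cv2) and the standard library are available. Lean on these libraries where they do the work, as an engineer would, in place of code of your own. Each camera call takes 0.05 s, during which the arm holds its last target. There are 200 camera calls.

TASK

Get the small bench sander ready for a new belt: take the orange idler block out of its wooden holder, plug its square shank fully home into the square socket on the sander and let go of it. Then push the sprung tensioner arm, which has a red tab for this, back past the ratchet click and right up to its stop, and finish while still holding it pushed back there with the fingers; it springs forward if let go. Leave the other things on the bench where they are.

Things in the scene. Friction and masses are not known exactly. Their poses are not given: they have to be found in the camera images.
- sander: Open-frame bench edge sander, fixed; place and yaw vary. Blue base plate 230 (x, to its back, -105 to +125) x 440 (y, to its left, -225 to +215) x 14 high; origin on the bench. On it, grey motor housing with black drum (x 20, y -155, drum radius 36, top 104), the sprung tensioner arm with brass pawl, the grey socket block (x 0, y 165). No belt fitted.
- socket_mouth (a point): Centre of the mouth of the square hole in the top of the grey socket block (62 x 62 mm, top 44 mm above the bench). Hole 28 x 28 mm, sides parallel to the sander's x and y, 26 mm deep. z up, axes as the sander's.
- idler: Loose idler block, 0.2 kg, 76 mm tall, upright in the holder. From below: steel shank 24 x 24 mm, 24 long (last 9 mm tapering to 18 x 18); orange head 38 x 38, from 24 to 54 mm, to grip above its lowest 5 mm; aluminium roller, diameter 32, 54 to 76 mm. Origin: centre of the shank's underside; z up, x and y square to the faces. Any of the four square positions fits the socket.
- idler_shoulder (a point): Centre of the underside of the idler's orange head, 24 mm above the idler's origin; this face rests on the socket's mouth when it is fully home. It sits about 2 mm loose each way in the socket.
- holder: Dark wooden holder, fixed, 80 (x) x 70 (y) x 20 mm high, origin under its middle. In its square recess, 32 x 32 mm, 14 deep (floor 6 mm above the bench), the idler's shank stands loosely, up to 7 degrees askew. On the robot's right (-y), nearer or farther: it swaps places with the disc tray.
- tensioner_pivot (a point): Point on the vertical hinge axis of the tensioner arm, 36 mm above the bench (mid-thickness of the steel arm), at x +20, y -30 mm in the sander's frame; axes as the sander's.
- tensioner (a joint): Swing of the tensioner arm: 0 at rest (leaning 0.55 rad to the sander's front, -x, from its +y), 0.52 rad at the back stop (nearly along its +y); grows as the tab is pushed to the sander's back, clockwise from above. At the tab: 5 N to start, 7 at 0.2, some 15 near 0.3 (tooth lifting the pawl, top at 0.35), less after the click, 9 to 11 at the stop. It never latches: let go, it springs back.
- push_tab (a point): Red upright tab at the end of the tensioner arm: 8 mm thick (its x, the way it moves, +x = backwards), 28 wide (its y, along the arm), 56 tall. Origin at its centre, 117 mm from the pivot axis, 70 mm above the bench; top 98 mm, arm's top below it 42 mm. Turns with the arm. A roller of radius 16 stands on the arm 47 mm nearer the pivot, top 98 mm.
- disc_tray: Bystander: clear tray 100 x 80 x 32 mm with wooden discs, origin under its middle.
- wood_slice: Bystander: round wood slice, diameter 76, 22 mm high, origin under its middle.
- glue: Bystander: upright white bottle with red cap, diameter 40, 85 mm high, origin under its middle.
- screwdriver: Bystander: screwdriver 190 mm long, lying on the bench at the robot's right.
- pawl_slider (a joint): Brass ratchet pawl on the sander's back edge, sprung against the arm's hub: reads 0 m when down, is lifted up to 0.003 m while the arm's tooth passes it (arm between about 0.23 and 0.47 rad) and snaps back to 0 at the click.

How it is judged:
By the outcome, as a careful person would: the job done as asked, in the order asked, and still so for the second after the job is handed in, while the arm keeps its last pose, push and grip.
It also fails if it takes over 61 s, if anything falls off the work surface, if the arm or the gripper's body presses on something with over 40 N, if the wrist force passes 120 N, or if a joint passes its speed limit or range.

## Working session

There is one attempt and no reset: what is moved stays moved. The work goes in short steps, Python scripts to look and compute and a tool call to move; the robot and the scene stay as the last step left them, time stands still between calls to the robot, and variables do not carry over. Pictures are saved under pics/ and viewed, at most 10 in all, crops included, and the job is handed in when it is done.

```bash
ls; mkdir -p pics; python3 - <<'E'
from cell import robot, optics
import cv2,numpy as np
for n in ["scene","side"]:
    c=optics.read_camera(n); cv2.imwrite(f"pics/{n}0.png",c["image"][:,:,::-1])
    print(n,c["fx"],c["cx"],c["cy"]);print(np.round(c["pose"],3))
print(robot.observe())
E
```

```text
cell.py
pics
scene 417.4986795790206 258.485955103765 193.40714641827347
[[ 0.797  0.409 -0.444  1.14 ]
 [ 0.604 -0.526  0.599 -0.846]
 [ 0.012 -0.746 -0.666  1.011]
 [ 0.     0.     0.     1.   ]]
side 420.6519177120587 256.6172189383605 190.4034773474167
[[ 0.898 -0.273  0.346  0.098]
 [-0.441 -0.587  0.679 -0.826]
 [ 0.017 -0.762 -0.647  0.823]
 [ 0.     0.     0.     1.   ]]
{'time': 0.1, 'qpos': array([ 1.08698746e+00,  3.42679888e-01,  1.52488363e+00, -5.41252456e-06,
        1.27537958e+00, -1.46007511e-01]), 'qvel': array([ 0.00049363, -0.00308888, -0.00149762, -0.00171895, -0.00246912,
       -0.00098458]), 'joint_efforts': array([ 2.88325005e-03, -4.32010210e+01, -2.44695389e+01,  7.21485238e-02,
        5.26350620e-02, -3.96260202e-05]), 'tool_pos': array([0.17392779, 0.49524497, 0.40411357]), 'tool_rot': array([-3.14025583e+00, -1.91354277e-04,  2.80379275e+00]), 'contact_force': array([-0.08598222, -0.98273486,  0.29788114]), 'torque': array([ 0.07033078, -0.00891348, -0.03673125]), 'grip_force': 0.0, 'opening': 0.09141099682596089}
```

View pics/scene0.png

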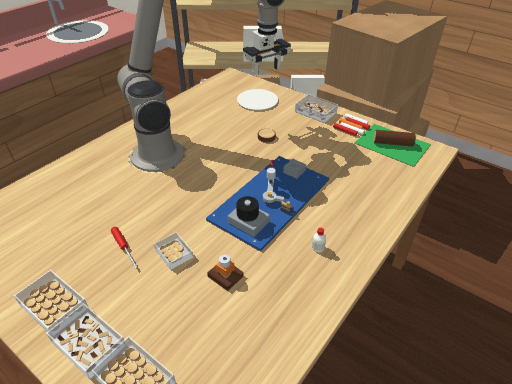

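View pics/side0.png

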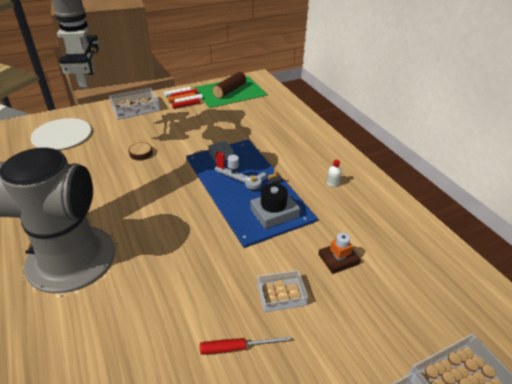

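The scene view shows the sander at px (268,200), with its socket block at (295,168), the tab at (270,165) and the holder with the idler at (225,270). The tray is at (175,250). The side view shows the idler at (342,247), the tab at (220,160) and the socket block at (222,150).

```bash
cat > h.py <<'E'
from cell import robot, optics
import cv2,numpy as np
def cam(n,save=None):
    c=optics.read_camera(n)
    if save: cv2.imwrite(f"pics/{save}.png",c["image"][:,:,::-1])
    c["hsv"]=cv2.cvtColor(c["image"],cv2.COLOR_RGB2HSV); return c
def rays(c,uv):
    uv=np.asarray(uv,float).reshape(-1,2)
    d=np.c_[(uv[:,0]-c["cx"])/c["fx"],(uv[:,1]-c["cy"])/c["fy"],np.ones(len(uv))]
    return c["pose"][:3,3], d@c["pose"][:3,:3].T
def plane(c,uv,z):
    o,d=rays(c,uv); return (o+d*((z-o[2])/d[:,2])[:,None])[:,:2]
def proj(c,p):
    q=np.linalg.inv(c["pose"])@np.append(p,1); return np.array([c["fx"]*q[0]/q[2]+c["cx"],c["fy"]*q[1]/q[2]+c["cy"]])
def tri(c1,u1,c2,u2):
    A=[];b=[]
    for c,u in((c1,u1),(c2,u2)):
        o,d=rays(c,u); d=d[0]/np.linalg.norm(d[0]); P=np.eye(3)-np.outer(d,d); A.append(P); b.append(P@o)
    return np.linalg.lstsq(np.vstack(A),np.hstack(b),rcond=None)[0]
def mask(c,lo,hi):
    return cv2.inRange(c["hsv"],np.array(lo),np.array(hi))
def blobs(m,amin=20):
    n,l,s,ce=cv2.connectedComponentsWithStats(m)
    return [(s[i,4],np.round(ce[i],1),s[i,:4],l==i) for i in sorted(range(1,n),key=lambda i:-s[i,4]) if s[i,4]>=amin]
E
python3 - <<'E'
from h import *
S={n:cam(n) for n in("scene","side")}
for n,c in S.items():
    b=blobs(mask(c,(105,120,40),(125,255,255)),300)[0]
    v,u=np.nonzero(b[3]); p=plane(c,np.c_[u,v],.014).astype(np.float32)
    print(n,"plate",cv2.minAreaRect(p), np.round(cv2.boxPoints(cv2.minAreaRect(p)),3).tolist())
    for nm,lo,hi in(("orange",(5,150,100),(14,255,255)),("red",(0,170,80),(4,255,255)),("red2",(172,170,80),(180,255,255))):
        print(nm,[(int(a),x.tolist(),q.tolist()) for a,x,q,_ in blobs(mask(c,lo,hi),15)])
E
```

```text
scene plate ((0.5216900110244751, 0.061024010181427), (0.2310647815465927, 0.4426177144050598), 0.8904306888580322) [[0.40299999713897705, 0.2809999883174896], [0.4099999964237213, -0.16200000047683716], [0.640999972820282, -0.15800000727176666], [0.6340000033378601, 0.2840000092983246]]
orange [(154, [225.0, 269.0], [215, 261, 20, 16]), (80, [350.3, 122.7], [339, 118, 24, 11])]
red [(177, [118.7, 237.4], [111, 227, 17, 23]), (108, [344.5, 129.0], [333, 123, 24, 13]), (71, [359.1, 123.1], [346, 118, 24, 11]), (35, [320.3, 230.7], [317, 228, 7, 7])]
red2 []
side plate ((0.5129459500312805, 0.059464260935783386), (0.22802522778511047, 0.44020625948905945), 0.9381440281867981) [[0.39500001072883606, 0.27799999713897705], [0.40299999713897705, -0.16200000047683716], [0.6309999823570251, -0.1589999943971634], [0.6230000257492065, 0.2809999883174896]]
orange [(226, [339.8, 249.3], [329, 239, 24, 20]), (112, [178.8, 97.0], [168, 92, 29, 17]), (20, [207.0, 13.6], [201, 11, 12, 8]), (17, [33.9, 4.1], [30, 2, 8, 6]), (16, [172.4, 26.7], [169, 25, 8, 5])]
red [(521, [222.2, 345.8], [200, 339, 46, 15]), (114, [185.6, 102.8], [173, 99, 27, 9]), (110, [219.7, 159.3], [216, 152, 8, 16]), (49, [184.3, 92.3], [171, 90, 26, 6]), (26, [336.0, 162.5], [334, 160, 5, 6])]
red2 []
```

```bash
python3 - <<'E'
from h import *
from scipy.spatial.transform import Rotation as R
a,b,w=cam("scene"),cam("side"),cam("wrist")
print("idler",tri(a,(225,269),b,(339.8,249.3)))
for c,u in((a,(225,269)),(b,(339.8,249.3))): print(plane(c,u,.043))
for c in(a,b): # holder: dark pixels near idler
    x=proj(c,(.70,-.27,.02)); print("chk",x)
o=robot.observe(); T=np.eye(4);T[:3,:3]=R.from_euler('xyz',o["tool_rot"]).as_matrix();T[:3,3]=o["tool_pos"]
np.set_printoptions(suppress=True,precision=3);print(np.linalg.inv(T)@w["pose"],w["fx"],w["cx"],w["cy"])
E
```

```text
idler [ 0.6098949  -0.28862483  0.03180785]
[[ 0.61622026 -0.2958357 ]]
[[ 0.60284846 -0.29534015]]
chk [253.36637844 282.57285428]
chk [363.63665281 236.71514673]
[[-0.001 -0.957 -0.292  0.078]
 [ 1.    -0.001  0.    -0.001]
 [-0.001 -0.292  0.957  0.021]
 [ 0.     0.     0.     1.   ]] 273.014865487742 255.4882714171927 191.82161009649442
```

Emit:
{"name": "creep_tool", "arguments": {"moves": [[0, 0, 0, 0, 0, 0.1233], [0, 0, 0, 0, 0, 0.1233], [0, 0, 0, 0, 0, 0.1233], [0, 0, 0, 0, 0, 0.1233], [0, 0, 0, 0, 0, 0.1233]], "finger_gap": 0.09}}

```text
time: 0.77
tool_pos: [0.1739, 0.4953, 0.4047]
tool_rot: [3.142, 0.0, 2.181]
contact_force: [-0.3, 0.6, 0.3]
opening: 0.0901
grip_force: 0.0
```

Emit:
{"name": "creep_tool", "arguments": {"moves": [[0, 0, 0, 0, 0, 0.1233], [0, 0, 0, 0, 0, 0.1233], [0, 0, 0, 0, 0, 0.1233], [0, 0, 0, 0, 0, 0.1233], [0, 0, 0, 0, 0, 0.1233]]}}

```text
time: 1.18
tool_pos: [0.174, 0.4953, 0.4047]
tool_rot: [-3.142, -0.0, 1.565]
contact_force: [0.2, 0.2, -0.1]
opening: 0.0899
grip_force: 0.0
```

Emit:
{"name": "creep_tool", "arguments": {"moves": [[-0.0355, 0.0198, 0.0029, 0, 0, 0], [-0.0355, 0.0198, 0.0029, 0, 0, 0], [-0.0355, 0.0198, 0.0029, 0, 0, 0], [-0.0355, 0.0198, 0.0029, 0, 0, 0], [-0.0355, 0.0198, 0.0029, 0, 0, 0], [-0.0355, 0.0198, 0.0029, 0, 0, 0], [-0.0355, 0.0198, 0.0029, 0, 0, 0], [-0.0355, 0.0198, 0.0029, 0, 0, 0]]}}

```text
time: 1.85
tool_pos: [0.3327, 0.2095, 0.3817]
tool_rot: [3.141, -0.0, 1.571]
contact_force: [1.0, 0.5, -0.3]
opening: 0.0903
grip_force: 0.0
```

Emit:
{"name": "creep_tool", "arguments": {"moves": [[-0.0355, 0.0198, 0.0029, 0, 0, 0], [-0.0355, 0.0198, 0.0029, 0, 0, 0], [-0.0355, 0.0198, 0.0029, 0, 0, 0], [-0.0355, 0.0198, 0.0029, 0, 0, 0], [-0.0355, 0.0198, 0.0029, 0, 0, 0], [-0.0355, 0.0198, 0.0029, 0, 0, 0], [-0.0355, 0.0198, 0.0029, 0, 0, 0], [-0.0355, 0.0198, 0.0029, 0, 0, 0]]}}

```text
time: 2.52
tool_pos: [0.4913, -0.0748, 0.3583]
tool_rot: [3.141, -0.0, 1.57]
contact_force: [0.8, 1.7, -0.4]
opening: 0.0901
grip_force: 0.0
```

Emit:
{"name": "creep_tool", "arguments": {"moves": [[-0.0355, 0.0198, 0.0029, 0, 0, 0], [-0.0355, 0.0198, 0.0029, 0, 0, 0], [-0.0355, 0.0198, 0.0029, 0, 0, 0], [-0.0355, 0.0198, 0.0029, 0, 0, 0], [-0.0355, 0.0198, 0.0029, 0, 0, 0], [-0.0355, 0.0198, 0.0029, 0, 0, 0], [0, 0, 0, 0, 0, 0]]}}

```text
time: 3.1
tool_pos: [0.6109, -0.2919, 0.3379]
tool_rot: [-3.141, 0.002, 1.566]
contact_force: [-1.7, 0.7, -0.8]
opening: 0.0897
grip_force: 0.0
```

```bash
python3 -c "
from h import *
c=cam('wrist','w1'); b=blobs(mask(c,(5,150,100),(14,255,255)),50); print([(int(x[0]),x[1]) for x in b])"
```

```text
[(435, array([251.9, 180.4]))]
```

View pics/w1.png

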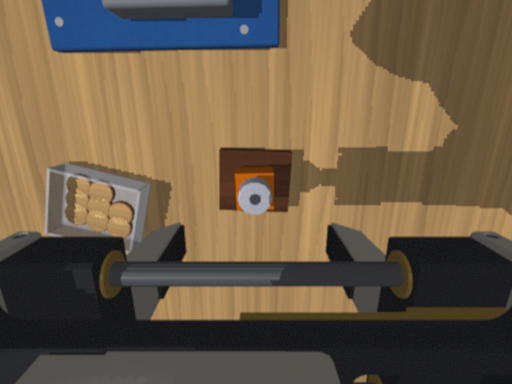

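The wrist view shows the roller top at (255,197), the orange head over columns 236–274 and rows 168–210, and the holder over (220–291,149–211).

```bash
cat > idl.py <<'E'
from h import *
c=cam('wrist'); b=blobs(mask(c,(5,150,60),(16,255,255)),50)[0]; m=b[3]
x,y,w,h=b[2]; print(b[2])
rows=range(y+2,y+h-2)
for nm,f in(("L",lambda r:np.nonzero(m[r])[0].min()-.5),("R",lambda r:np.nonzero(m[r])[0].max()+.5)):
    p=np.array([(f(r),r) for r in rows]); P=plane(c,p,.060); vx,vy,x0,y0=cv2.fitLine(P.astype(np.float32),cv2.DIST_HUBER,0,.01,.01).ravel()
    print(nm,"angle from y",np.degrees(np.arctan2(-vx*np.sign(vy),abs(vy))),"mid",x0,y0)
v,u=np.nonzero(m); P=plane(c,np.c_[u,v],.06); r=cv2.minAreaRect(P.astype(np.float32)); print("rect",r)
sub=c["hsv"][y:y+h+20,x-5:x+w+5]; g=cv2.inRange(sub,(0,0,110),(180,70,255)); bb=blobs(g,50)[0]
vv,uu=np.nonzero(bb[3]); cc,rad=cv2.minEnclosingCircle(np.c_[uu+x-5,vv+y].astype(np.float32)); print("roller",cc,rad,plane(c,cc,.082),plane(c,cc,.075))
E
python3 idl.py; python3 - <<'E'
from h import *
c=cam('wrist'); cv2.imwrite('pics/w2.png',cv2.resize(c["image"][130:230,190:320,::-1],None,fx=6,fy=6,interpolation=0))
E
```

```text
[221 153  71  61]
L angle from y -2.7686281 mid 0.57756656 -0.27619693
R angle from y 1.8873426 mid 0.6319998 -0.2850919
rect ((0.6102122068405151, -0.28241801261901855), (0.060517605394124985, 0.06712110340595245), 87.68833923339844)
roller (255.62110900878906, 199.46194458007812) 18.344467163085938 [[ 0.61052888 -0.2903893 ]] [[ 0.61051058 -0.29273043]]
```

View pics/w2.png

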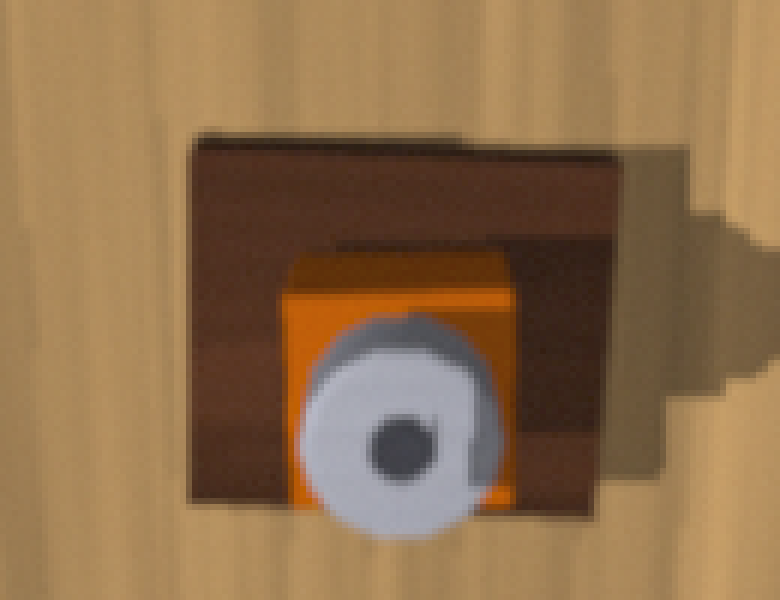

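```bash
python3 -c "
from h import *
c=cam('wrist')
print(plane(c,(256.4,203.2),.082),plane(c,[(237.2,178.5),(275.8,178.3)],.060),plane(c,(256.4,203.2),.082)); print(robot.observe()['tool_pos'],robot.observe()['tool_rot'])"
```

```text
[[ 0.6106283  -0.29105027]] [[ 0.59188846 -0.27313085]
 [ 0.62965275 -0.27297186]] [[ 0.6106283  -0.29105027]]
[ 0.60930178 -0.28492378  0.34067391] [-3.14081154e+00 -9.09927195e-04  1.57105413e+00]
```

The idler sits at about (0.611,-0.2915) and is square to the tool. I'll descend and grip it.

Emit:
{"name": "creep_tool", "arguments": {"moves": [[-0.0065, 0.0015, 0.02, 0, 0, 0], [0, 0, 0.03, 0, 0, 0], [0, 0, 0.03, 0, 0, 0], [0, 0, 0.025, 0, 0, 0], [0, 0, 0.015, 0, 0, 0], [0, 0, 0.0075, 0, 0, 0], [0, 0, 0, 0, 0, 0], [0, 0, 0, 0, 0, 0]]}}

```text
time: 3.97
tool_pos: [0.6114, -0.2915, 0.2147]
tool_rot: [3.14, 0.001, 1.572]
contact_force: [0.4, -0.2, 0.5]
opening: 0.0899
grip_force: 0.0
```

Emit:
{"name": "creep_tool", "arguments": {"moves": [[0, 0, 0, 0, 0, 0], [0, 0, 0, 0, 0, 0], [0, 0, 0, 0, 0, 0], [0, 0, 0, 0, 0, 0], [0, 0, 0, 0, 0, 0], [0, 0, 0, 0, 0, 0], [0, 0, 0, 0, 0, 0], [0, 0, 0, 0, 0, 0]], "finger_gap": 0.0, "clamp_n": 30}}

```text
time: 4.63
tool_pos: [0.6111, -0.2922, 0.2133]
tool_rot: [-3.142, -0.0, 1.571]
contact_force: [0.2, 0.6, 0.2]
opening: 0.0413
grip_force: 0.0
```

Emit:
{"name": "creep_tool", "arguments": {"moves": [[0, 0, 0, 0, 0, 0], [0, 0, 0, 0, 0, 0], [0, 0, 0, 0, 0, 0], [0, 0, 0, 0, 0, 0], [0, 0, 0, 0, 0, 0]]}}

```text
time: 5.05
tool_pos: [0.611, -0.2921, 0.2133]
tool_rot: [-3.141, -0.0, 1.571]
contact_force: [0.2, -0.2, -0.2]
opening: 0.0379
grip_force: 29.9
```

Emit:
{"name": "creep_tool", "arguments": {"moves": [[0, 0, -0.01, 0, 0, 0], [0, 0, -0.02, 0, 0, 0], [0, 0, -0.03, 0, 0, 0], [0, 0, -0.035, 0, 0, 0], [0, 0, -0.03, 0, 0, 0], [0, 0, -0.015, 0, 0, 0], [0, 0, 0, 0, 0, 0]]}}

```text
time: 5.63
tool_pos: [0.6115, -0.2923, 0.3591]
tool_rot: [3.134, 0.005, 1.571]
contact_force: [0.3, -0.6, -0.9]
opening: 0.038
grip_force: 29.9
```

Emit:
{"name": "creep_tool", "arguments": {"moves": [[0.02, -0.0045, 0, 0, 0, 0], [0.038, -0.009, 0, 0, 0, 0], [0.038, -0.009, 0, 0, 0, 0], [0.038, -0.009, 0, 0, 0, 0], [0.038, -0.009, 0, 0, 0, 0], [0.038, -0.009, 0, 0, 0, 0], [0.038, -0.009, 0, 0, 0, 0], [0.038, -0.009, 0, 0, 0, 0]]}}

```text
time: 6.3
tool_pos: [0.5423, -0.0044, 0.3522]
tool_rot: [-3.139, -0.001, 1.571]
contact_force: [1.0, -0.0, -2.4]
opening: 0.0378
grip_force: 29.9
```

Emit:
{"name": "creep_tool", "arguments": {"moves": [[0.038, -0.009, 0, 0, 0, 0], [0.038, -0.009, 0, 0, 0, 0], [0.038, -0.009, 0, 0, 0, 0], [0.03, -0.006, 0, 0, 0, 0], [0.022, -0.005, 0, 0, 0, 0], [0, 0, 0, 0, 0, 0], [0, 0, 0, 0, 0, 0], [0, 0, 0, 0, 0, 0]]}}

```text
time: 6.97
tool_pos: [0.5055, 0.1595, 0.3527]
tool_rot: [-3.14, 0.001, 1.571]
contact_force: [-0.3, -0.5, -2.4]
opening: 0.0376
grip_force: 29.9
```

```bash
python3 -c "
from h import *
print(robot.observe()['tool_pos'],robot.observe()['tool_rot'])
c=cam('wrist','w3')"
```

```text
[0.50545735 0.1594519  0.35265706] [-3.14024243e+00  5.82716487e-04  1.57108888e+00]
```

View pics/w3.png

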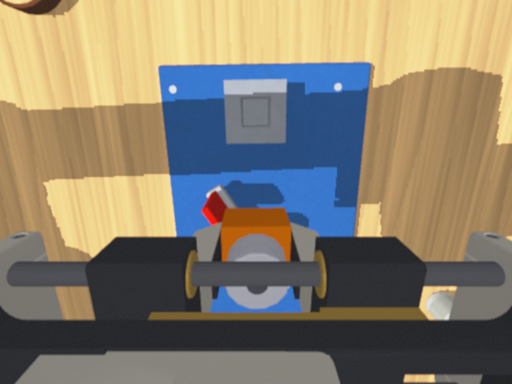

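The wrist view shows the socket block at (224–286, 80–143) with its hole around (256,112), and the red tab at (217,207).

```bash
python3 - <<'E'
from h import *
c=cam('wrist'); h=c["hsv"]; g=cv2.cvtColor(c["image"],cv2.COLOR_RGB2GRAY)
m=cv2.inRange(h,(0,0,40),(180,90,255)); m[:70]=0;m[150:]=0;m[:,:200]=0;m[:,310:]=0
b=blobs(m,100)[0]; v,u=np.nonzero(b[3]); print(b[0],b[2])
r=cv2.minAreaRect(plane(c,np.c_[u,v],.044).astype(np.float32));print("block",r)
print(g[112,232:282].tolist()); print(g[88:138,256].tolist())
# plate side edges & yaw at z=.014
mb=cv2.inRange(h,(105,120,30),(125,255,255))
for s in(0,1):
    P=np.array([(np.nonzero(mb[y])[0][-s]+(s-.5),y) for y in range(70,160)]); P=plane(c,P,.014)
    vx,vy,x0,y0=cv2.fitLine(P.astype(np.float32),cv2.DIST_HUBER,0,.01,.01).ravel(); print("edge",x0,y0,"yaw",-vx/vy)
P=plane(c,[(x,np.nonzero(mb[:100,x])[0].min()-.5) for x in range(180,350)],.014)
vx,vy,x0,y0=cv2.fitLine(P.astype(np.float32),cv2.DIST_HUBER,0,.01,.01).ravel(); print("top",x0,y0,"yaw",vy/vx)
print(robot.observe()['tool_pos'])
E
```

```text
3944 [223  79  64  65]
block ((0.5055060982704163, 0.23336255550384521), (0.06236809119582176, 0.06227005645632744), 0.3615630567073822)
[124, 122, 123, 121, 123, 124, 124, 121, 110, 100, 100, 119, 122, 121, 121, 122, 122, 123, 124, 120, 122, 121, 121, 122, 123, 122, 123, 123, 123, 123, 122, 123, 122, 123, 123, 118, 100, 111, 118, 123, 125, 122, 124, 123, 124, 122, 122, 122, 120, 119]
[192, 192, 193, 184, 155, 127, 121, 115, 107, 101, 110, 120, 120, 120, 123, 122, 121, 122, 123, 124, 122, 124, 124, 122, 123, 123, 123, 122, 123, 120, 120, 121, 122, 122, 122, 122, 116, 108, 114, 116, 121, 121, 121, 122, 123, 121, 123, 123, 121, 123]
edge 0.40286905 0.22335927 yaw 0.015575314
edge 0.628155 0.22925484 yaw 0.00970652
top 0.5158735 0.282189 yaw 0.014420972
[0.50578945 0.15881967 0.35297537]
```

Emit:
{"name": "creep_tool", "arguments": {"moves": [[0.02, 0, 0, 0, 0, -0.0135], [0.03, 0, 0.01, 0, 0, 0], [0.0235, 0, 0.025, 0, 0, 0], [0, 0, 0.03, 0, 0, 0], [0, 0, 0.02, 0, 0, 0], [0, 0, 0.005, 0, 0, 0], [0, 0, 0, 0, 0, 0], [0, 0, 0, 0, 0, 0]]}}

```text
time: 7.73
tool_pos: [0.5056, 0.2326, 0.2642]
tool_rot: [3.141, -0.0, 1.583]
contact_force: [-0.3, -0.0, -0.3]
opening: 0.0377
grip_force: 29.9
```

```bash
python3 -c "
from h import *
print(robot.observe()['tool_pos'],robot.observe()['tool_rot'])
c=cam('wrist'); d=cam('side');e=cam('scene')
p=proj(d,(.5055,.233,.06)).astype(int);q=proj(e,(.5055,.233,.06)).astype(int);print(p,q)
f=lambda c,p:cv2.resize(c['image'][p[1]-35:p[1]+35,p[0]-40:p[0]+40],(390,340))
cv2.imwrite('pics/p4.png',np.hstack([f(d,p),f(e,q)])[:,:,::-1])"
```

```text
[0.50559106 0.23264781 0.26419142] [ 3.14062749e+00 -2.99356410e-04  1.58286287e+00]
[221 143] [294 162]
```

View pics/p4.png

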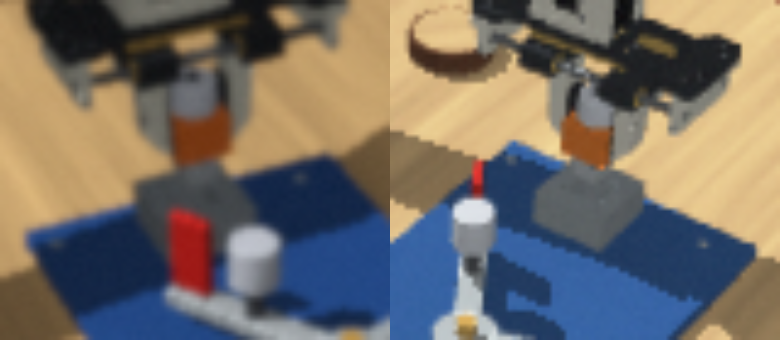

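The crops show the idler upright in the fingers above the socket block, well aligned in both views. The tab and roller are clear of it.

Emit:
{"name": "creep_tool", "arguments": {"moves": [[0, 0, 0.006, 0, 0, 0], [0, 0, 0.006, 0, 0, 0], [0, 0, 0.006, 0, 0, 0], [0, 0, 0.003, 0, 0, 0], [0, 0, 0, 0, 0, 0]]}}

```text
time: 8.3
tool_pos: [0.5045, 0.2333, 0.2413]
tool_rot: [-3.14, 0.001, 1.584]
contact_force: [-0.2, -0.6, -0.9]
opening: 0.0377
grip_force: 29.9
```

Emit:
{"name": "creep_tool", "arguments": {"moves": [[0, 0, 0.004, 0, 0, 0], [0, 0, 0.004, 0, 0, 0], [0, 0, 0.004, 0, 0, 0], [0, 0, 0, 0, 0, 0]]}}

```text
time: 8.63
tool_pos: [0.5046, 0.2333, 0.2295]
tool_rot: [-3.14, 0.0, 1.584]
contact_force: [0.5, -0.4, -2.9]
opening: 0.0377
grip_force: 29.9
```

Emit:
{"name": "creep_tool", "arguments": {"moves": [[0, 0, 0.002, 0, 0, 0], [0, 0, 0.001, 0, 0, 0], [0, 0, 0, 0, 0, 0], [0, 0, 0, 0, 0, 0]]}}

```text
time: 8.97
tool_pos: [0.5049, 0.2334, 0.2275]
tool_rot: [3.141, -0.0, 1.584]
contact_force: [-0.5, 0.0, -2.7]
opening: 0.038
grip_force: 29.9
```

Emit:
{"name": "creep_tool", "arguments": {"moves": [[0, 0, 0.001, 0, 0, 0], [0, 0, 0.001, 0, 0, 0], [0, 0, 0, 0, 0, 0]]}}

```text
time: 9.22
tool_pos: [0.5047, 0.2335, 0.2269]
tool_rot: [3.141, -0.0, 1.585]
contact_force: [-5.2, -0.9, 10.4]
opening: 0.0381
grip_force: 30.0
```

The idler is seated: 10 N of upward reaction at the expected height. I'll release it, retreat and check.

Emit:
{"name": "creep_tool", "arguments": {"moves": [[0, 0, 0, 0, 0, 0], [0, 0, 0, 0, 0, 0], [0, 0, 0, 0, 0, 0], [0, 0, 0, 0, 0, 0], [0, 0, 0, 0, 0, 0]], "finger_gap": 0.075}}

```text
time: 9.63
tool_pos: [0.5049, 0.2333, 0.2253]
tool_rot: [-3.142, -0.0, 1.584]
contact_force: [1.1, 0.3, 0.2]
opening: 0.0666
grip_force: 0.0
```

Emit:
{"name": "creep_tool", "arguments": {"moves": [[0, 0, -0.01, 0, 0, 0], [0, 0, -0.03, 0, 0, 0], [0, 0, -0.035, 0, 0, 0], [-0.01, -0.02, -0.02, 0, 0, 0], [-0.02, -0.03, 0, 0, 0, 0], [-0.02, -0.03, 0, 0, 0, 0], [-0.01, -0.02, 0, 0, 0, 0], [0, 0, 0, 0, 0, 0]]}}

```text
time: 10.3
tool_pos: [0.4021, 0.1706, 0.321]
tool_rot: [-3.139, 0.001, 1.584]
contact_force: [0.1, 0.7, -1.1]
opening: 0.0749
grip_force: 0.0
```

```bash
python3 -c "
from h import *
print(robot.observe()['tool_pos'],robot.observe()['tool_rot'])
c=cam('wrist','w5'); d=cam('side');e=cam('scene')
f=lambda c,p:cv2.resize(c['image'][p[1]-35:p[1]+35,p[0]-40:p[0]+40],(390,340))
cv2.imwrite('pics/p5.png',np.vstack([np.hstack([f(d,(221,143)),f(e,(294,162))]),c['image'][:250:1].repeat(1,0)[:, :].astype(np.uint8) if 0 else cv2.resize(c['image'][:210],(780,260))])[:,:,::-1])"
```

```text
[0.40212698 0.1705913  0.32096832] [-3.13869860e+00  8.26350367e-04  1.58386726e+00]
```

View pics/p5.png

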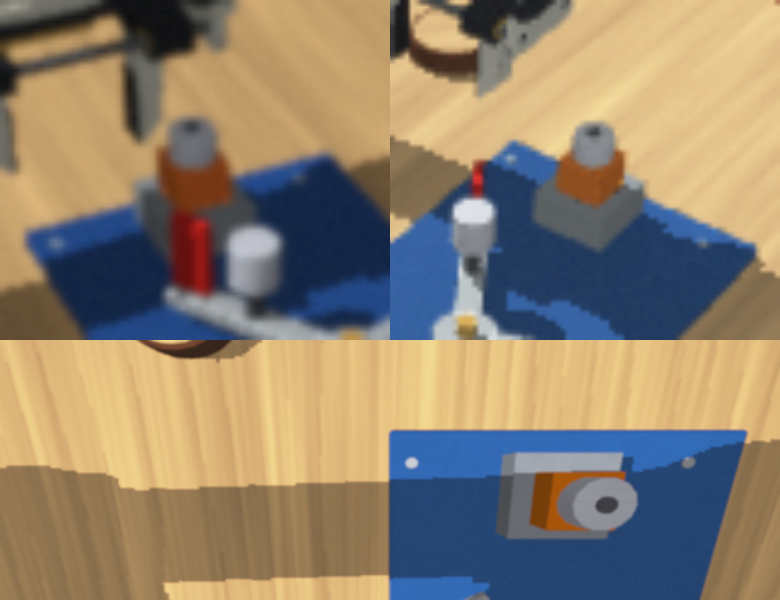

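The idler is fully home and square on the block in all three crops. Next I'll go above the tab with the fingers turned square to it.

Emit:
{"name": "creep_tool", "arguments": {"moves": [[0, 0, 0, 0, 0, -0.11], [0, 0, 0, 0, 0, -0.11], [0, 0, 0, 0, 0, -0.11], [0, 0, 0, 0, 0, -0.11], [0, 0, 0, 0, 0, -0.11], [0, 0, 0, 0, 0, 0]], "finger_gap": 0.06}}

```text
time: 10.95
tool_pos: [0.4068, 0.1725, 0.3205]
tool_rot: [3.141, 0.0, 2.139]
contact_force: [0.1, 0.0, 0.7]
opening: 0.06
grip_force: 0.0
```

Emit:
{"name": "creep_tool", "arguments": {"moves": [[-0.0205, 0.0115, 0, 0, 0, 0], [-0.021, 0.012, 0, 0, 0, 0], [-0.021, 0.012, 0, 0, 0, 0], [0, 0, 0, 0, 0, 0], [0, 0, 0, 0, 0, 0]]}}

```text
time: 11.37
tool_pos: [0.4703, 0.1379, 0.3201]
tool_rot: [3.141, -0.0, 2.13]
contact_force: [-1.0, 0.8, -0.0]
opening: 0.0601
grip_force: 0.0
```

```bash
python3 - <<'E'
from h import *
print(robot.observe()['tool_pos'],robot.observe()['tool_rot'])
c=cam('wrist','w6'); m=mask(c,(0,150,40),(6,255,255))|mask(c,(174,150,40),(180,255,255)); 
for b in blobs(m,40)[:2]:
    v,u=np.nonzero(b[3]); print(b[0],b[1],b[2]); r=cv2.minAreaRect(plane(c,np.c_[u,v],.098).astype(np.float32)); print(r,cv2.boxPoints(r))
E
```

```text
[0.47025347 0.137882   0.32007844] [ 3.14149005e+00 -2.52115157e-04  2.13009077e+00]
375 [250.4 200. ] [246 177   9  46]
((0.461620956659317, 0.1434309482574463), (0.006277571897953749, 0.036946170032024384), 31.912761688232422) [[0.4491912  0.15745266]
 [0.468722   0.12609075]
 [0.4740507  0.12940924]
 [0.45451993 0.16077115]]
```

View pics/w6.png

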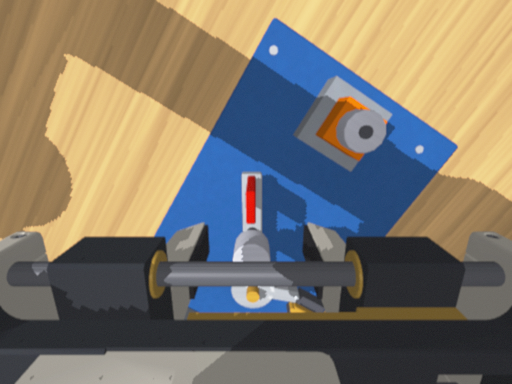

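The wrist view shows the tab top at (250,200), aligned with the finger axis and about 4.5 mm left of the finger centre. The roller is at (252,250) and the idler is home. I'll lower over the tab and close on it.

Emit:
{"name": "creep_tool", "arguments": {"moves": [[0.0035, -0.0045, 0.012, 0, 0, 0], [0, 0, 0.03, 0, 0, 0], [0, 0, 0.025, 0, 0, 0], [0, 0, 0.015, 0, 0, 0], [0, 0, 0.005, 0, 0, 0], [0, 0, 0, 0, 0, 0], [0, 0, 0, 0, 0, 0]]}}

```text
time: 12.0
tool_pos: [0.4634, 0.1391, 0.234]
tool_rot: [3.141, 0.0, 2.134]
contact_force: [0.5, -0.2, -0.2]
opening: 0.06
grip_force: 0.0
```

Emit:
{"name": "creep_tool", "arguments": {"moves": [[0, 0, 0, 0, 0, 0], [0, 0, 0, 0, 0, 0], [0, 0, 0, 0, 0, 0], [0, 0, 0, 0, 0, 0], [0, 0, 0, 0, 0, 0], [0, 0, 0, 0, 0, 0], [0, 0, 0, 0, 0, 0], [0, 0, 0, 0, 0, 0]], "finger_gap": 0.0, "clamp_n": 30}}

```text
time: 12.67
tool_pos: [0.4634, 0.1387, 0.2334]
tool_rot: [3.142, -0.0, 2.134]
contact_force: [-0.4, 0.1, 0.4]
opening: 0.011
grip_force: 0.0
```

Emit:
{"name": "creep_tool", "arguments": {"moves": [[0, 0, 0, 0, 0, 0], [0, 0, 0, 0, 0, 0], [0, 0, 0, 0, 0, 0], [0, 0, 0, 0, 0, 0], [0, 0, 0, 0, 0, 0]]}}

```text
time: 13.08
tool_pos: [0.4641, 0.1391, 0.2335]
tool_rot: [3.139, 0.0, 2.134]
contact_force: [3.3, 4.4, -2.1]
opening: 0.0079
grip_force: 30.0
```

Emit:
{"name": "creep_tool", "arguments": {"moves": [[-0.00015, 0.0059, 0, 0, 0, 0.05], [-0.00015, 0.0059, 0, 0, 0, 0.05], [-0.00015, 0.0059, 0, 0, 0, 0.05], [-0.00015, 0.0059, 0, 0, 0, 0.05], [0, 0, 0, 0, 0, 0]]}}

```text
time: 13.5
tool_pos: [0.4847, 0.1496, 0.2334]
tool_rot: [-3.141, -0.0, 1.934]
contact_force: [-3.5, 0.6, 4.8]
opening: 0.0083
grip_force: 30.1
```

Emit:
{"name": "creep_tool", "arguments": {"moves": [[-0.00015, 0.0059, 0, 0, 0, 0.05], [-0.00015, 0.0059, 0, 0, 0, 0.05], [-0.00015, 0.0059, 0, 0, 0, 0.05], [-0.00015, 0.0059, 0, 0, 0, 0.05], [0, 0, 0, 0, 0, 0]]}}

```text
time: 13.92
tool_pos: [0.5074, 0.1557, 0.2335]
tool_rot: [3.141, -0.0, 1.734]
contact_force: [1.1, 3.4, 0.2]
opening: 0.008
grip_force: 30.0
```

Emit:
{"name": "creep_tool", "arguments": {"moves": [[-0.0001, 0.0047, 0, 0, 0, 0.04], [-0.0001, 0.0047, 0, 0, 0, 0.04], [-0.0001, 0.0035, 0, 0, 0, 0.03], [0, 0, 0, 0, 0, 0], [0, 0, 0, 0, 0, 0]]}}

```text
time: 14.33
tool_pos: [0.5192, 0.1572, 0.2334]
tool_rot: [-3.14, -0.001, 1.627]
contact_force: [-4.7, 4.5, 4.3]
opening: 0.008
grip_force: 30.1
```

Emit:
{"name": "creep_tool", "arguments": {"moves": [[0, 0.001, 0, 0, 0, 0.01], [0, 0, 0, 0, 0, 0]]}}

```text
time: 14.5
tool_pos: [0.5201, 0.1572, 0.2334]
tool_rot: [-3.14, -0.001, 1.617]
contact_force: [-4.8, 4.6, 3.5]
opening: 0.0078
grip_force: 30.1
```

Emit:
{"name": "creep_tool", "arguments": {"moves": [[0, 0.001, 0, 0, 0, 0.008], [0, 0, 0, 0, 0, 0], [0, 0, 0, 0, 0, 0]]}}

```text
time: 14.75
tool_pos: [0.521, 0.1573, 0.2334]
tool_rot: [-3.14, -0.001, 1.61]
contact_force: [-5.2, 4.5, 4.1]
opening: 0.0078
grip_force: 30.1
```

Emit:
{"name": "creep_tool", "arguments": {"moves": [[0, 0.001, 0, 0, 0, 0.005], [0, 0, 0, 0, 0, 0], [0, 0, 0, 0, 0, 0]]}}

```text
time: 15.0
tool_pos: [0.522, 0.1574, 0.2334]
tool_rot: [-3.14, -0.001, 1.605]
contact_force: [-5.5, 4.0, 4.0]
opening: 0.0076
grip_force: 30.1
```

Emit:
{"name": "creep_tool", "arguments": {"moves": [[0, 0.001, 0, 0, 0, 0.005], [0, 0, 0, 0, 0, 0], [0, 0, 0, 0, 0, 0]]}}

```text
time: 15.25
tool_pos: [0.5228, 0.1574, 0.2334]
tool_rot: [-3.139, -0.001, 1.6]
contact_force: [-5.8, 4.3, 4.5]
opening: 0.008
grip_force: 30.1
```

Emit:
{"name": "creep_tool", "arguments": {"moves": [[0, 0.001, 0, 0, 0, 0.003], [0, 0, 0, 0, 0, 0], [0, 0, 0, 0, 0, 0]]}}

```text
time: 15.5
tool_pos: [0.5232, 0.1574, 0.2333]
tool_rot: [-3.137, -0.001, 1.597]
contact_force: [-9.7, 3.6, 7.1]
opening: 0.0078
grip_force: 30.1
```

Emit:
{"name": "creep_tool", "arguments": {"moves": [[0, 0.001, 0, 0, 0, 0], [0, 0, 0, 0, 0, 0], [0, 0, 0, 0, 0, 0]]}}

```text
time: 15.75
tool_pos: [0.5236, 0.1575, 0.2333]
tool_rot: [-3.135, -0.0, 1.597]
contact_force: [-11.7, 4.3, 9.8]
opening: 0.0081
grip_force: 30.1
```

Emit:
{"name": "creep_tool", "arguments": {"moves": [[0, 0.001, 0, 0, 0, 0], [0, 0, 0, 0, 0, 0], [0, 0, 0, 0, 0, 0]]}}

```text
time: 16.0
tool_pos: [0.524, 0.1575, 0.2332]
tool_rot: [-3.133, -0.0, 1.597]
contact_force: [-16.3, 3.8, 11.2]
opening: 0.0079
grip_force: 30.1
```

```bash
python3 - <<'E'
from h import *
print(robot.observe()['contact_force'])
c=cam('wrist'); d=cam('side');e=cam('scene')
f=lambda c,p:cv2.resize(c['image'][p[1]-35:p[1]+35,p[0]-40:p[0]+40],(390,340))
cv2.imwrite('pics/p7.png',np.vstack([np.hstack([f(d,(235,165)),f(e,(280,180))]),cv2.resize(c['image'][:300],(780,260))])[:,:,::-1])
E
```

```text
[-16.33803017   3.80653912  11.20146776]
```

View pics/p7.png

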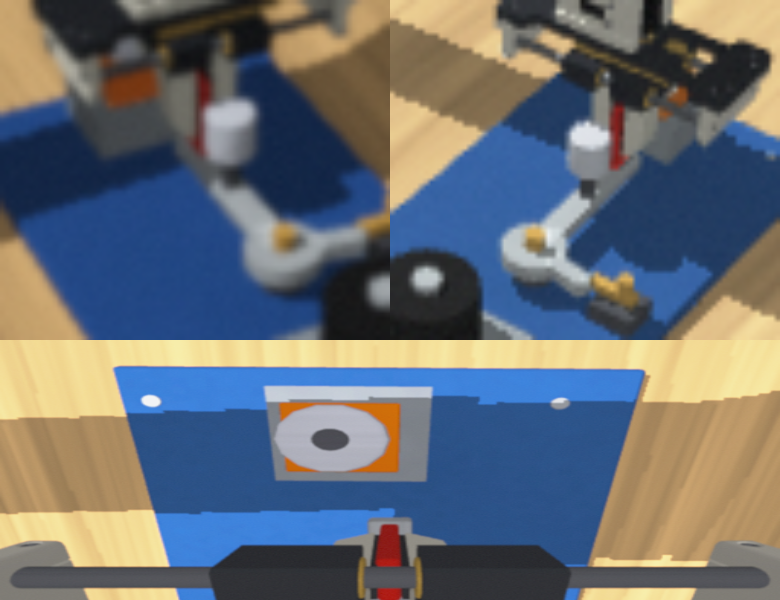

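The crops show the tab held between the fingers, the arm lying nearly along the sander's y, and the idler still home. The force slope has jumped from 0.3 to about 4 N per mm, and the swing works out at about 0.52 rad, so the arm is on its stop. One small extra press for margin, then a hold.

Emit:
{"name": "creep_tool", "arguments": {"moves": [[0, 0.001, 0, 0, 0, 0], [0, 0, 0, 0, 0, 0], [0, 0, 0, 0, 0, 0], [0, 0, 0, 0, 0, 0], [0, 0, 0, 0, 0, 0], [0, 0, 0, 0, 0, 0], [0, 0, 0, 0, 0, 0]]}}

```text
time: 16.73
tool_pos: [0.5244, 0.1576, 0.2331]
tool_rot: [-3.131, -0.0, 1.597]
contact_force: [-19.4, 3.5, 13.2]
opening: 0.0081
grip_force: 30.1
```

```bash
python3 -c "
from cell import robot, optics
print(robot.hand_in())"
```

```text
the job is handed in; nothing more can be done
None
```

I handed the job in at 16.7 s: the idler is fully home in the socket and released, and the fingers are holding the tensioner arm against its back stop; hand-in returned no verdict.

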